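# Point out the stray gauge box and its empty pocket

## Task

One small gauge box has been left lying on the bench instead of in its storage plate; show a colleague what has to be put back, and where. With the gripper's fingertips, point down at the stray box from a few centimetres above it and stay there for two seconds, then point in the same way at the one empty pocket of the plate, where only a paper slip lies, stay for two seconds and finish while still pointing there. Only point: do not touch, move or lift anything.

Things in the scene. Friction and masses are not known exactly. Their poses are not given: they have to be found in the camera images.
- stray_box_top (a point): Centre of the top face of the stray gauge box, a small flat plastic box with a hinged lid, 36 x 46 x 16 mm, lying flat on the bench, 20 cm or more to the left or right of the plate's middle, turned any way; this point is 16 mm above the bench. It is pointed at when the point midway between the fingertips is above it (within about 2 cm sideways of this point) and the tips are a few centimetres (2 to 5) over it
- empty_pocket (a point): Centre of the empty pocket's mouth, level with the plate's top face (18 mm above the bench). The pocket is 42 x 52 mm and 10 mm deep, and a plain paper slip, 30 x 40 mm, lies flat on its floor. Which of the four pockets is empty varies. Pointed at in the same way: midway between the fingertips above it (within about 2 cm sideways), the tips a few centimetres (2 to 5) over it
- gauge_plate: grey storage plate fixed to the bench, 64 x 264 x 18 mm, with a row of four pockets, 62 mm apart along its long side (its y axis: pocket centres at y = -93, -31, 31 and 93 mm), three of them filled with a gauge box. Origin: centre of its underside
- box_a: gauge box like the stray one (36 x 46 x 16 mm), lying in a pocket of the plate; its top is 6 mm above the plate's top. Which pocket it is in varies. Origin: centre of its underside
- box_b: gauge box like the stray one (36 x 46 x 16 mm), lying in a pocket of the plate; its top is 6 mm above the plate's top. Which pocket it is in varies. Origin: centre of its underside
- box_c: gauge box like the stray one (36 x 46 x 16 mm), lying in a pocket of the plate; its top is 6 mm above the plate's top. Which pocket it is in varies. Origin: centre of its underside
- tape_roll: roll of tape lying flat on the bench at the other side of the plate from the stray box, a ring 97 mm across and 19 mm high; leave it alone. Origin: centre of its underside

How it is judged (in metres and radians):
On the way, in this order (a step that is already met when the one before it is completed fails the run):
1. the fingertips point at the stray box from just above it and dwell there (1.5 s) (horizontal distance between the grasp point and stray_box_top below 0.022 m and z of the grasp point in the frame of stray_box_top between 0.015 and 0.1 m), for 1.5 s.
2. then they point at the empty pocket from just above it and dwell there (1.5 s) (horizontal distance between the grasp point and empty_pocket below 0.022 m and z of the grasp point in the frame of empty_pocket between 0.015 and 0.1 m), for 1.5 s.
At the end, for the whole second after the job is handed in: the gripper still points at the empty pocket: its grasp point is within 22 mm sideways of the pocket's centre and 15 to 100 mm above the plate's top; every gauge box and loose bystander is within 6 mm of where it was (all of step 2 and distance of each of stray_box_top, box_a, box_b, box_c, tape_roll from where it was at the start of the episode below 0.006 m); the robot touches nothing.
It fails at once if the fingers or the arm touch something (contact force between any of the fingers, the arm and anything else above 0.5 N).
It fails at once if a gauge box or a bystander is moved or lifted (distance of any of stray_box_top, box_a, box_b, box_c, tape_roll from where it was at the start of the episode above 0.006 m).
It also fails if it takes over 40 s, if anything falls off the work surface, if the arm or the gripper's body presses on something with over 40 N, if the wrist force passes 120 N, or if a joint passes its speed limit or range.

## Robot

A 6-joint arm with a two-finger parallel gripper is mounted at the origin on a cart in front of the work surface, level with it; the furniture and walls round the work are solid. World frame = base frame: x ahead of the robot, y to its left, z up, the work surface at z = 0. Lengths are in mm, angles in rad, forces in N, time in s.
With the tool pointing down it reaches from about 350 to 975 mm from the base axis. Payload 7.1 kg.
Tool frame: the origin (TCP) lies midway between the tips of the shut fingers; the grasp point (between the pads) lies 19 mm behind it; z points along the fingers, y is the line along which they close (so a half turn about z gives the same grasp; the last joint's range is limited). The gripper opens to 88 mm and grips with 3 to 60 N. Pads are 20 mm wide; open, the fingers measure 115 mm over their backs; the gripper's body (75 mm by 178 mm) begins 61 mm behind the grasp point.
Start: joints at [-1.119, 0.423, 1.63, -0, 1.089, -0.019], TCP at [283.513, -556.978, 222.675] pointing down, gripper open.
Joint ranges: [-3, 3], [-0.9, 2.11], [0.09, 2.58], [-1.31, 4.45], [0.11, 2.69], [-2.54, 2.54]. Speed limits (rad/s): [2.39, 2.39, 3.01, 3.14, 3.14, 3.14].

## Interface

Orientations are given as a rotation vector (axis times angle).
In Python, from workcell import ctrl gives the robot as it stands. The module is installed in compiled form; this text tells all that it offers.
- The arm moves only by the tool servo_tool, never from a script. Its argument "increments" is a list of rows, each a list of 7 numbers: the shift along the world's x, y, z in cm, then the turn, a rotation vector about the world's x, y, z in degrees, then the opening, from -1 (shut) to 1 (fully open). A call has 1 to 20 rows; each row is the pose to reach, as a shift and turn from the pose commanded when the call began; what a row does not reach only later rows make up. A row lasts 1/12 s, in which the tool goes at most 41.7 mm and 7.16 degrees, less where a joint would pass 70% of its speed; a pose out of reach is approached as far as the arm can. A call with a gripper value outside its range is refused whole. The fingers move at their own pace and stop on an object; the grip force is fixed at half the most. Time passes only in rows, so rows that repeat a pose let the fingers close. It gives the time, the measured TCP pose, the force, the opening and the grip force at its end, in the units of the state.
- ctrl.get_obs(): the state, without advancing time (a new reading comes with each control period).
- ctrl.get_image(name): name is "scene" or "top" or "wrist"; returns a dict with "image" (420x560x3 uint8, red, green, blue), "fx", "fy", "cx", "cy" (pixels), "extrinsics" (4x4, takes a point from camera to world coordinates); the wrist camera has in their place "tool_from_camera" (4x4, takes a point from camera to tool coordinates, whose origin is the TCP and whose axes are the flange's). Camera axes: x right, y up, looking along -z (the intrinsics and any distortion apply to the point x, -y, -z); pixel columns grow to the right and rows downward; lengths in mm; the calibration is good to about 2 mm. A picture is of the moment at which its call begins: read the wrist's pose just before it. There is no depth.
- ctrl.close_job(): hands the job in; it is judged then, once.
The state is a dict: "t": time; "qpos": joint angles; "qvel": joint speeds; "joint_torque": joint torques, N m; "ee_pos": TCP position; "orientation": TCP orientation; "ft_force": force on the tool from outside, world axes, zero at the start; "moment": the same for the moment, N m; "width": finger opening in mm; "grasp_force": force on a finger pad.
Only numpy, scipy, OpenCV 4.12 (cv2) and the standard library are available. Lean on these libraries where they do the work, as an engineer would, in place of code of your own. Each camera call takes 0.05 s, during which the arm holds its last target. There are 200 camera calls.

## Working session

There is one attempt and no reset: what is moved stays moved. The work goes in short steps, Python scripts to look and compute and a tool call to move; the robot and the scene stay as the last step left them, time stands still between calls to the robot, and variables do not carry over. Pictures are saved under pics/ and viewed, at most 10 in all, crops included, and the job is handed in when it is done.

Besides the shell and the picture viewer there is one more tool, called as name(argument=value, ...), one argument or row to a line, values as JSON. servo_tool: Moves the arm, as the interface text tells. Its arguments: {"type":"object","properties":{"increments":{"type":"array","items":{"type":"array","items":{"type":"number"}}}},"required":["increments"]}

```bash
mkdir -p pics
cat > h.py <<'E'
import numpy as np, cv2
from workcell import ctrl
def grab(n,f):
    d=ctrl.get_image(n); cv2.imwrite(f,d["image"][:,:,::-1]); np.savez(f+'.npz',**{k:v for k,v in d.items()}); return d
def ray(d,u,v,z):
    E=np.array(d["extrinsics"]); r=E[:3,:3]@np.array([(u-d["cx"])/d["fx"],-(v-d["cy"])/d["fy"],-1]); o=E[:3,3]
    return o+r*(z-o[2])/r[2]
E
python3 - <<'E'
from h import *
for n in("top","scene"):
    d=grab(n,f"pics/{n}0.png"); print(n,[k for k in d],d["fx"],d["cx"],d["cy"],np.round(d["extrinsics"],3))
o=ctrl.get_obs(); print(o["t"],o["ee_pos"],o["orientation"],o["width"])
E
```

```text
top ['image', 'fx', 'fy', 'cx', 'cy', 'extrinsics'] 512.6162231851282 274.666225570123 218.84255234250108 [[-2.600000e-02  9.980000e-01 -5.200000e-02  4.078180e+02]
 [-9.990000e-01 -2.500000e-02  2.400000e-02 -2.561500e+01]
 [ 2.300000e-02  5.300000e-02  9.980000e-01  1.274415e+03]
 [ 0.000000e+00  0.000000e+00  0.000000e+00  1.000000e+00]]
scene ['image', 'fx', 'fy', 'cx', 'cy', 'extrinsics'] 481.78220750854416 278.6034664630024 210.65629887692006 [[-6.69000e-01  4.96000e-01 -5.54000e-01 -1.64941e+02]
 [-7.43000e-01 -4.25000e-01  5.17000e-01  5.26394e+02]
 [ 2.10000e-02  7.57000e-01  6.53000e-01  8.01340e+02]
 [ 0.00000e+00  0.00000e+00  0.00000e+00  1.00000e+00]]
0.1 [ 283.28053851 -556.56038427  222.00515844] [-3.05366366e+00 -7.32409039e-01  4.82680321e-04] 88.02442125181571
```

View pics/top0.png

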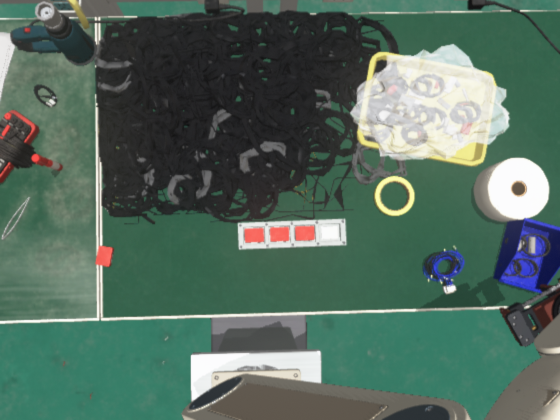

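View pics/scene0.png

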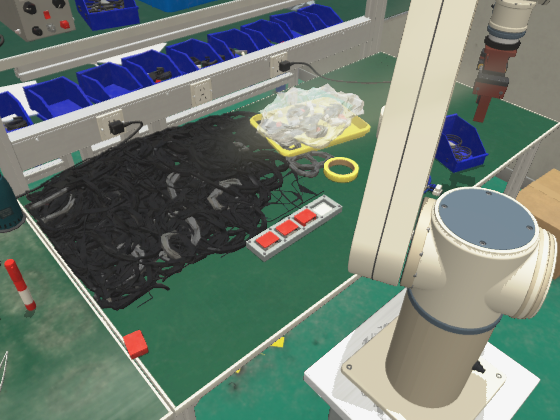

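The top view shows the plate centred near (292,234), with red boxes at about (255,235), (279,234) and (305,233). The empty pocket with its white slip is at about (330,232), the stray red box is at (104,256), and the tape ring is at (394,196). The scene view agrees: stray box at (135,344), slip at (323,208).

Run:
```python
from h import *
for n in("top","scene"):
    d=np.load(f"pics/{n}0.png.npz"); im=d["image"]; hsv=cv2.cvtColor(im,cv2.COLOR_RGB2HSV)
    m=((hsv[...,0]<8)|(hsv[...,0]>172))&(hsv[...,1]>130)&(hsv[...,2]>120)
    k,_,st,ce=cv2.connectedComponentsWithStats(m.astype(np.uint8))
    for s,c in zip(st[1:],ce[1:]):
        if s[4]>80: print(n,"red",s[4],np.round(c,1),np.round(ray(d,*c,16)),"z24",np.round(ray(d,*c,24)))
    m=((hsv[...,1]<40)&(hsv[...,2]>215)).astype(np.uint8)
    k,_,st,ce=cv2.connectedComponentsWithStats(m)
    for s,c in zip(st[1:],ce[1:]):
        if 80<s[4]<900: print(n,"white",s[4],np.round(c,1),np.round(ray(d,*c,8)))
d=np.load("pics/top0.png.npz")
print("plate corners",[np.round(ray(d,u,v,18)) for u,v in((238,223),(345,219),(346,245),(239,249))])
t=d["image"][215:295,75:155]; cv2.imwrite("pics/c.png",np.hstack([cv2.resize(x[:,:,::-1],(400,400),interpolation=2) for x in(t,np.load("pics/scene0.png.npz")["image"][305:385,95:175])]))
```

```text
top red 200 [ 21.9 122.2] [727. 559.  16.] z24 [725. 555.  24.]
top red 232 [304.4 232.9] [ 437. -128.   16.] z24 [ 437. -128.   24.]
top red 234 [253.8 235. ] [435.  -4.  16.] z24 [435.  -4.  24.]
top red 231 [279.3 233.9] [436. -66.  16.] z24 [436. -66.  24.]
top red 274 [104.2 255.8] [394. 361.  16.] z24 [394. 358.  24.]
top white 455 [ 4.5 55.8] [897. 605.   8.]
top white 426 [367.  101.6] [ 764. -296.    8.]
top white 241 [ 96.5 181. ] [578. 380.   8.]
top white 85 [383.5 114.7] [ 730. -337.    8.]
top white 84 [413.7 134.2] [ 678. -411.    8.]
top white 122 [100.3 210.4] [506. 372.   8.]
top white 313 [ 65.1 311.1] [263. 458.   8.]
top white 606 [257.  314.1] [242.  -7.   8.]
top white 119 [555.6 412.7] [ -20. -734.    8.]
scene red 213 [304.3 216.6] [ 444. -128.   16.] z24 [ 437. -121.   24.]
scene red 196 [286.4 227.2] [444. -69.  16.] z24 [438. -62.  24.]
scene red 211 [267.  239.2] [443.  -6.  16.] z24 [437.  -1.  24.]
scene red 327 [ 14.6 274.4] [713. 472.  16.] z24 [704. 473.  24.]
scene red 462 [135.3 343.8] [392. 365.  16.] z24 [386. 367.  24.]
scene white 279 [133.1  53.2] [1605. -304.    8.]
scene white 378 [219.7  99.8] [1072. -337.    8.]
scene white 386 [19.6 94.3] [1539.  164.    8.]
scene white 333 [340.1 119.4] [ 716. -557.    8.]
scene white 132 [105.6 143. ] [1072.   84.    8.]
scene white 128 [ 41.5 167.3] [1072.  274.    8.]
scene white 342 [ 73.  274.4] [641. 378.   8.]
scene white 146 [322.1 209.2] [ 441. -189.    8.]
scene white 501 [108.  329.1] [462. 387.   8.]
scene white 122 [552.4 264.5] [ -35. -448.    8.]
scene white 713 [238.6 352.9] [254. 229.   8.]
scene white 96 [396.4 414.8] [-17. 102.   8.]
plate corners [array([466.,  34.,  18.]), array([ 469., -229.,   18.]), array([ 405., -230.,   18.]), array([402.,  33.,  18.])]
```

View pics/c.png

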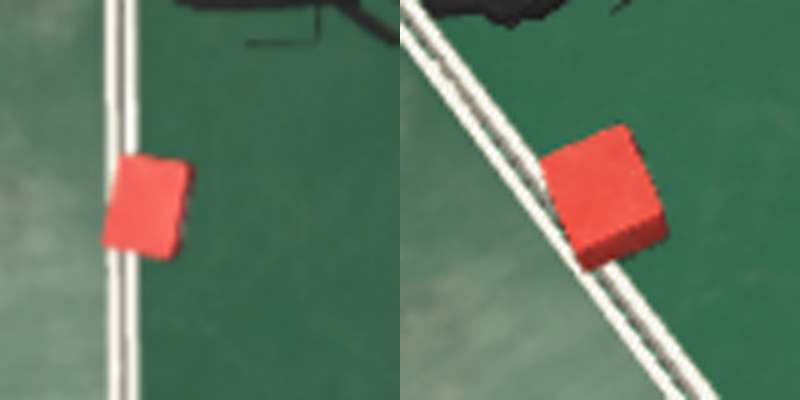

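The crop shows the stray box lying flat across the white bench line, and both views agree on its position. Its top centre is about (394, 362) and the empty pocket's mouth is about (438, -190). I'll travel high with the fingers shut, bowing outward to keep clear of the base.

servo_tool(
  increments=[
    [1, 2.4, 0, 0, 0, 0, -1],
    [2, 4.8, 0, 0, 0, 0, -1],
    [3, 7.2, 0, 0, 0, 0, -1],
    [4, 9.6, 0, 0, 0, 0, -1],
    [5, 12, 0, 0, 0, 0, -1],
    [6, 14.4, 0, 0, 0, 0, -1],
    [7, 16.8, 0, 0, 0, 0, -1],
    [8, 19.2, 0, 0, 0, 0, -1],
    [9, 21.6, 0, 0, 0, 0, -1],
    [10, 24, 0, 0, 0, 0, -1],
    [11, 26.4, 0, 0, 0, 0, -1],
    [12, 28.8, 0, 0, 0, 0, -1],
    [13, 31.2, 0, 0, 0, 0, -1],
    [14, 33.6, 0, 0, 0, 0, -1],
    [15, 36, 0, 0, 0, 0, -1],
    [15, 36, 0, 0, 0, 0, -1],
    [15, 36, 0, 0, 0, 0, -1],
  ],
)

```text
t: 1.52
ee_pos: [433.6, -196.1, 222.5]
orientation: [-3.054, -0.737, 0.001]
ft_force: [0.0, -1.0, 0.0]
width: 0.5
grasp_force: 0.0
```

servo_tool(
  increments=[
    [0, 2.9, 0, 0, 0, 0, -1],
    [0, 5.8, 0, 0, 0, 0, -1],
    [0, 8.7, 0, 0, 0, 0, -1],
    [0, 11.6, 0, 0, 0, 0, -1],
    [0, 14.5, 0, 0, 0, 0, -1],
    [0, 17.4, 0, 0, 0, 0, -1],
    [0, 20.3, 0, 0, 0, 0, -1],
    [0, 23.2, 0, 0, 0, 0, -1],
    [0, 26.1, 0, 0, 0, 0, -1],
    [0, 29, 0, 0, 0, 0, -1],
    [-0.5, 32, 0, 0, 0, 0, -1],
    [-1, 35, 0, 0, 0, 0, -1],
    [-1.5, 38, 0, 0, 0, 0, -1],
    [-2, 41, 0, 0, 0, 0, -1],
    [-2.5, 44, 0, 0, 0, 0, -1],
    [-3, 47, 0, 0, 0, 0, -1],
    [-3.5, 50, 0, 0, 0, 0, -1],
    [-4, 53, 0, 0, 0, 0, -1],
    [-4, 55.8, 0, 0, 0, 0, -1],
    [-4, 55.8, 0, 0, 0, 0, -1],
  ],
)

```text
t: 3.18
ee_pos: [394.6, 364.3, 222.8]
orientation: [-3.053, -0.735, -0.003]
ft_force: [-0.3, -0.2, -0.6]
width: 0.3
grasp_force: 0.0
```

servo_tool(
  increments=[
    [0, 0, -1.5, 0, 0, 0, -1],
    [0, 0, -3, 0, 0, 0, -1],
    [0, 0, -4.5, 0, 0, 0, -1],
    [0, 0, -6, 0, 0, 0, -1],
    [0, 0, -7.5, 0, 0, 0, -1],
    [0, 0, -9, 0, 0, 0, -1],
    [0, 0, -10, 0, 0, 0, -1],
    [0, 0, -10, 0, 0, 0, -1],
    [0, 0, -10, 0, 0, 0, -1],
  ],
)

```text
t: 3.93
ee_pos: [393.8, 360.1, 122.4]
orientation: [3.055, 0.731, -0.002]
ft_force: [0.6, -0.2, 0.5]
width: 0.6
grasp_force: 0.0
```

```bash
cat >> h.py <<'E'
def wrist(f):
    from scipy.spatial.transform import Rotation as R
    o=ctrl.get_obs(); d=grab("wrist",f); T=np.eye(4); T[:3,:3]=R.from_rotvec(o["orientation"]).as_matrix(); T[:3,3]=o["ee_pos"]
    d["extrinsics"]=T@np.array(d["tool_from_camera"]); print(o["t"],np.round(o["ee_pos"],1)); return d
E
python3 - <<'E'
from h import *
d=wrist("pics/w1.png"); hsv=cv2.cvtColor(d["image"],cv2.COLOR_RGB2HSV)
m=((hsv[...,0]<8)|(hsv[...,0]>172))&(hsv[...,1]>130)&(hsv[...,2]>100)
k,_,st,ce=cv2.connectedComponentsWithStats(m.astype(np.uint8))
for s,c in zip(st[1:],ce[1:]):
    if s[4]>200: print(s,np.round(c,1),np.round(ray(d,*c,16)))
E
```

```text
3.9333 [393.8 360.1 122.4]
[ 248  171   59   61 1982] [276.8 201.5] [397. 362.  16.]
```

View pics/w1.png

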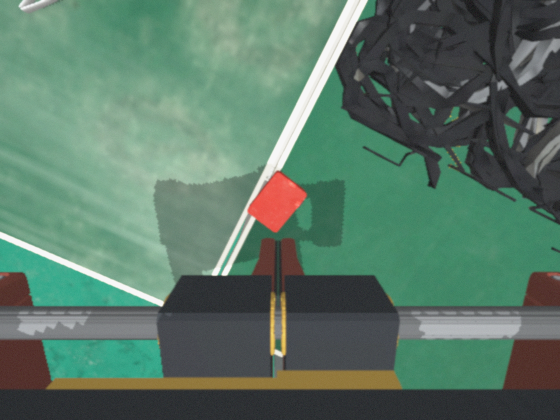

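The wrist view shows the stray box at (277,201) just ahead of the shut fingertips at (278,240). Cast onto the box's height it lies at (397,362), which matches. I'll descend and dwell.

servo_tool(
  increments=[
    [0.2, 0, -1, 0, 0, 0, -1],
    [0.2, 0, -2, 0, 0, 0, -1],
    [0.2, 0, -3, 0, 0, 0, -1],
    [0.2, 0, -4, 0, 0, 0, -1],
    [0.2, 0, -5, 0, 0, 0, -1],
    [0.2, 0, -6, 0, 0, 0, -1],
    [0.2, 0, -7, 0, 0, 0, -1],
    [0.2, 0, -7, 0, 0, 0, -1],
    [0.2, 0, -7, 0, 0, 0, -1],
    [0.2, 0, -7, 0, 0, 0, -1],
    [0.2, 0, -7, 0, 0, 0, -1],
    [0.2, 0, -7, 0, 0, 0, -1],
    [0.2, 0, -7, 0, 0, 0, -1],
    [0.2, 0, -7, 0, 0, 0, -1],
    [0.2, 0, -7, 0, 0, 0, -1],
    [0.2, 0, -7, 0, 0, 0, -1],
    [0.2, 0, -7, 0, 0, 0, -1],
    [0.2, 0, -7, 0, 0, 0, -1],
    [0.2, 0, -7, 0, 0, 0, -1],
    [0.2, 0, -7, 0, 0, 0, -1],
  ],
)

```text
t: 5.65
ee_pos: [395.5, 361.0, 52.6]
orientation: [3.055, 0.733, -0.0]
ft_force: [-0.1, -0.0, -0.2]
width: 0.4
grasp_force: 0.0
```

servo_tool(
  increments=[
    [0, 0, 0, 0, 0, 0, -1],
    [0, 0, 0, 0, 0, 0, -1],
    [0, 0, 0, 0, 0, 0, -1],
    [0, 0, 0, 0, 0, 0, -1],
    [0, 0, 0, 0, 0, 0, -1],
    [0, 0, 0, 0, 0, 0, -1],
    [0, 0, 0, 0, 0, 0, -1],
    [0, 0, 0, 0, 0, 0, -1],
    [0, 0, 0, 0, 0, 0, -1],
    [0, 0, 0, 0, 0, 0, -1],
    [0, 0, 0, 0, 0, 0, -1],
    [0, 0, 0, 0, 0, 0, -1],
    [0, 0, 0, 0, 0, 0, -1],
    [0, 0, 0, 0, 0, 0, -1],
    [0, 0, 0, 0, 0, 0, -1],
    [0, 0, 0, 0, 0, 0, -1],
  ],
)

```text
t: 6.98
ee_pos: [395.5, 361.0, 52.7]
orientation: [3.055, 0.733, -0.0]
ft_force: [0.4, 0.1, 0.0]
width: 0.6
grasp_force: 0.0
```

servo_tool(
  increments=[
    [0, 0, 1.5, 0, 0, 0, -1],
    [0, 0, 3, 0, 0, 0, -1],
    [0, 0, 4.5, 0, 0, 0, -1],
    [0, 0, 6, 0, 0, 0, -1],
    [0, 0, 7.5, 0, 0, 0, -1],
    [0, 0, 9, 0, 0, 0, -1],
    [0, 0, 10, 0, 0, 0, -1],
    [0, 0, 10, 0, 0, 0, -1],
  ],
)

```text
t: 7.65
ee_pos: [396.5, 361.9, 154.7]
orientation: [-3.053, -0.732, -0.005]
ft_force: [0.1, 0.4, -0.3]
width: 0.5
grasp_force: 0.0
```

servo_tool(
  increments=[
    [0.5, -2.8, 0, 0, 0, 0, -1],
    [1, -5.6, 0, 0, 0, 0, -1],
    [1.5, -8.4, 0, 0, 0, 0, -1],
    [2, -11.2, 0, 0, 0, 0, -1],
    [2.5, -14, 0, 0, 0, 0, -1],
    [3, -16.8, 0, 0, 0, 0, -1],
    [3.5, -19.6, 0, 0, 0, 0, -1],
    [4, -22.4, 0, 0, 0, 0, -1],
    [4.2, -25.2, 0, 0, 0, 0, -1],
    [4.2, -28, 0, 0, 0, 0, -1],
    [4.2, -31, 0, 0, 0, 0, -1],
    [4.2, -34, 0, 0, 0, 0, -1],
    [4.2, -37, 0, 0, 0, 0, -1],
    [4.2, -40, 0, 0, 0, 0, -1],
    [4.2, -43, 0, 0, 0, 0, -1],
    [4.2, -46, 0, 0, 0, 0, -1],
    [4.2, -49, 0, 0, 0, 0, -1],
    [4.2, -52, 0, 0, 0, 0, -1],
    [4.2, -54, 0, 0, 0, 0, -1],
    [4.2, -55.1, 0, 0, 0, 0, -1],
  ],
)

```text
t: 9.32
ee_pos: [437.2, -192.0, 152.0]
orientation: [-3.056, -0.73, 0.001]
ft_force: [0.4, -0.0, -0.6]
width: 0.7
grasp_force: 0.0
```

servo_tool(
  increments=[
    [0, 0, 0, 0, 0, 0, -1],
    [0, 0, 0, 0, 0, 0, -1],
    [0, 0, 0, 0, 0, 0, -1],
  ],
)

```text
t: 9.57
ee_pos: [437.1, -188.9, 152.3]
orientation: [-3.054, -0.733, 0.001]
ft_force: [-0.8, -0.3, -0.2]
width: 0.5
grasp_force: 0.0
```

Run:
```python
from h import *
d=wrist("pics/w2.png"); hsv=cv2.cvtColor(d["image"],cv2.COLOR_RGB2HSV)
r=((hsv[...,0]<8)|(hsv[...,0]>172))&(hsv[...,1]>130)&(hsv[...,2]>100); w=(hsv[...,1]<35)&(hsv[...,2]>215)
for n,m,z in(("red",r,24),("white",w,8)):
    k,_,st,ce=cv2.connectedComponentsWithStats(m.astype(np.uint8))
    for s,c in zip(st[1:],ce[1:]):
        if s[4]>300: print(n,s,np.round(c,1),np.round(ray(d,*c,z)))
```

```text
9.5667 [ 437.1 -188.9  152.3]
red [  64   79   60   58 2117] [ 93.7 108. ] [438.  -4.  24.]
red [ 130  112   59   55 1950] [159.  139.2] [439. -66.  24.]
red [ 193  144   57   51 1808] [220.6 168.5] [ 440. -127.   24.]
white [530  45  30  57 451] [545.6  75.3] [ 649. -356.    8.]
white [  47   56  268  165 7470] [179.3 140.5] [443. -79.   8.]
white [  44  342   91   36 1509] [ 78.4 365.1] [144. -70.   8.]
```

View pics/w2.png

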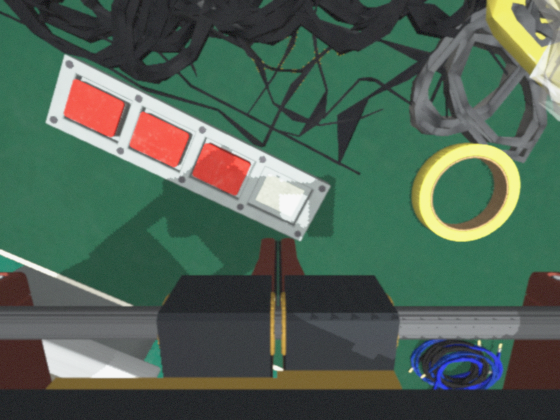

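The wrist view confirms the plate. The red boxes are at y = -4, -66 and -127, and the slip at pixel (282,197) is in the last pocket, so its centre is about (440,-189). I'll descend and dwell.

servo_tool(
  increments=[
    [0.2, 0, -1, 0, 0, 0, -1],
    [0.2, 0, -2, 0, 0, 0, -1],
    [0.2, 0, -3, 0, 0, 0, -1],
    [0.2, 0, -4, 0, 0, 0, -1],
    [0.2, 0, -5, 0, 0, 0, -1],
    [0.2, 0, -6, 0, 0, 0, -1],
    [0.2, 0, -7, 0, 0, 0, -1],
    [0.2, 0, -8, 0, 0, 0, -1],
    [0.2, 0, -9, 0, 0, 0, -1],
    [0.2, 0, -9.8, 0, 0, 0, -1],
    [0.2, 0, -9.8, 0, 0, 0, -1],
    [0.2, 0, -9.8, 0, 0, 0, -1],
    [0.2, 0, -9.8, 0, 0, 0, -1],
    [0.2, 0, -9.8, 0, 0, 0, -1],
    [0.2, 0, -9.8, 0, 0, 0, -1],
    [0.2, 0, -9.8, 0, 0, 0, -1],
    [0.2, 0, -9.8, 0, 0, 0, -1],
    [0.2, 0, -9.8, 0, 0, 0, -1],
    [0.2, 0, -9.8, 0, 0, 0, -1],
    [0.2, 0, -9.8, 0, 0, 0, -1],
  ],
)

```text
t: 11.28
ee_pos: [439.5, -190.0, 54.7]
orientation: [3.055, 0.733, 0.0]
ft_force: [-0.0, 0.9, -0.1]
width: 0.5
grasp_force: 0.0
```

servo_tool(
  increments=[
    [0, 0, 0, 0, 0, 0, -1],
    [0, 0, 0, 0, 0, 0, -1],
    [0, 0, 0, 0, 0, 0, -1],
    [0, 0, 0, 0, 0, 0, -1],
    [0, 0, 0, 0, 0, 0, -1],
    [0, 0, 0, 0, 0, 0, -1],
    [0, 0, 0, 0, 0, 0, -1],
    [0, 0, 0, 0, 0, 0, -1],
    [0, 0, 0, 0, 0, 0, -1],
    [0, 0, 0, 0, 0, 0, -1],
    [0, 0, 0, 0, 0, 0, -1],
    [0, 0, 0, 0, 0, 0, -1],
    [0, 0, 0, 0, 0, 0, -1],
    [0, 0, 0, 0, 0, 0, -1],
    [0, 0, 0, 0, 0, 0, -1],
    [0, 0, 0, 0, 0, 0, -1],
    [0, 0, 0, 0, 0, 0, -1],
    [0, 0, 0, 0, 0, 0, -1],
  ],
)

```text
t: 12.78
ee_pos: [439.5, -190.0, 54.7]
orientation: [-3.055, -0.733, 0.0]
ft_force: [-0.3, 0.2, 0.5]
width: 0.3
grasp_force: 0.0
```

```bash
python3 -c "
from workcell import ctrl
o=ctrl.get_obs();print(o['t'],o['ee_pos'],o['ft_force']);print(ctrl.close_job())"
```

```text
12.7833 [ 439.49413516 -189.96497095   54.65609951] [-0.29616479  0.16355393  0.47232261]
the job is handed in; nothing more can be done
None
```

I pointed at the stray box, then at the empty pocket, for about 2 s each from roughly 37 mm above, and handed the job in at 12.8 s still pointing at the pocket; wrist force readings showed no sign of contact, but the hand-in gave no verdict.

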